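# Bolt the punch case and hold it up by its handle

### The job

Shut the lid of the dark wooden punch case, slide the bolt on the lid fully home into its keeper, then take the case by the black handle on the lid and lift it, keeping it level, until it hangs about 10 cm clear of the bench. Finish while still holding it there, steady and level, with nothing else touching it; do not set it down or let go. Leave the other things on the bench where they are.

Things in the scene. Friction and masses are not known exactly. Their poses are not given: they have to be found in the camera images.
- punch_case: loose dark wooden case of jeweller's punches, about 0.7 kg, 190 mm deep (x), 200 mm wide (y), on rubber feet; origin: centre of its underside, z up, front to -x, turned roughly to the robot. Its top lies 71.5 mm up: a fixed strip in front (x -95 to -66 mm) carries the keeper; behind it lies the lid (x -64.5 to +95 mm when shut), hinged along the back. Centre of mass below the handle's middle
- case_lid (a joint): the case's lid, 9 mm thick, rad: 0 shut (flush with the front strip), grows as its front edge rises. It starts ajar and stays where it is left (stiff hinge, line along the case's y at x +95 mm, 62.5 mm up). Pressing its top down with 1 to 3 N between front edge and handle shuts it; press till it stops
- case_bolt (a joint): bolt on the lid, m: 0 drawn back, 0.025 fully home (end stop). It slides towards the case's front (-x of the case) with about 1.5 N of drag and stays where it is left. It enters the keeper from 0.011 on, only while the lid is quite shut. Once it is home the lid cannot rise and the handle carries the whole case
- bolt_knob (a point): middle of the bolt's upright brass knob, 14 mm across, 13 mm high, on a thin stem; 21.5 mm above the lid's top. Brass guide rails beside the stem rise 6 mm above the lid, 8 mm either side of the bolt's line; narrow straps 13 mm high bridge the rod before and behind the knob's travel. The axes turn with the lid (shut: those of the case)
- keeper_mouth (a point): middle of the keeper's mouth, where the bolt's tip (8 mm round rod) goes in; brass staple on the front strip, 21 mm wide, 15 mm high above the strip
- handle_mid (a point): middle of the handle's black grip bar: 14 mm thick, 14 mm high, 100 mm long along the case's y; its centre stands 50.5 mm above the lid's top on two steel posts 93 mm apart (43 mm free under the bar), 3 mm behind the middle of the case, over its centre of mass. The axes turn with the lid
- lid_edge (a point): middle of the lid's front upper edge, 159.5 mm from the hinge line; the edge is 200 mm long along the case's y
- bowl: green and brown bowl, 123 mm wide, 60 mm high, standing behind the case; origin: centre of its underside. Bystander
- flux_jar: small jar with a green cap, 45 mm wide, 46 mm high, behind the case. Bystander
- solder_spool: grey spool of wire, 42 mm wide, 22 mm high, behind the case. Bystander
- film_can: black film can with grey cap, 33 mm wide, 54 mm high, right of the case. Bystander
- white_box: flat white card box on top of two wooden boxes, left of the case, its top 108 mm above the bench; fixed
- file_rack: wooden rack full of files, behind the case at the left, 150 mm high; fixed

How it is judged:
By the outcome, as a careful person would: the job done as asked, in the order asked, and still so for the second after the job is handed in, while the arm keeps its last pose, push and grip.
It also fails if it takes over 51 s, if anything falls off the work surface, if the arm or the gripper's body presses on something with over 40 N, if the wrist force passes 120 N, or if a joint passes its speed limit or range.

### The arm

A 6-joint arm with a two-finger parallel gripper is mounted at the origin on a cart in front of the work surface, level with it; the furniture and walls round the work are solid. World frame = base frame: x ahead of the robot, y to its left, z up, the work surface at z = 0. Lengths are in m, angles in rad, forces in N, time in s.
With the tool pointing down it reaches from about 0.3 to 0.875 m from the base axis. Payload 6.4 kg.
Tool frame: the origin (TCP) lies midway between the tips of the shut fingers; the grasp point (between the pads) lies ctrl.grip_depth behind it (ctrl.grip_depth is the distance from the TCP to the grasp point, in m); x points along the fingers, y is the direction in which the jaws open and shut, and the axes are right-handed (so a half turn about x gives the same grasp; the last joint's range is limited). The gripper opens to 85 mm and grips with 20 to 120 N. Pads are 22 mm wide; open, the fingers measure 114 mm over their backs; the gripper's body (76 mm by 85 mm) begins 54 mm behind the grasp point. The pads swing forward as they close: fully open they stand 13 mm farther back than shut.
Start: joints at [-1.432, 0.181, 1.607, -0, 1.354, -0.206], TCP at [0.194, -0.541, 0.231] pointing down, gripper open.
Joint ranges: [-2.99, 2.99], [-0.89, 2.07], [0.3, 2.58], [-1.14, 4.28], [0, 2.63], [-3.12, 3.12]. Speed limits (rad/s): [2.57, 2.57, 3.01, 3.14, 3.14, 3.14].

### API

Orientations are given as a unit quaternion [w, x, y, z].
In Python, from bench import ctrl gives the robot as it stands.
- The arm moves only by the tool carry_out, never from a script. Its argument "motion" is one flat list of numbers, 7 for each row, row after row: the turn, a rotation vector about the tool's x, y, z in degrees, then the shift along the tool's x, y, z in m, then the gripper's target within -1 to 1 (shut at 1, half-way at 0, fully open at -1). A call has 1 to 10 rows; each row shifts and turns the pose as measured when the row begins, along the tool's axes as they then stand; what a row does not reach is not made up. A row lasts 1/10 s, in which the tool goes at most 50 mm and 8.59 degrees, less where a joint would pass 70% of its speed; a pose out of reach is approached as far as the arm can. A call with a gripper value outside its range is refused whole. The fingers move at their own pace and stop on an object; the grip force is fixed at half the most. Time passes only in rows, so rows that do not move let the fingers close. It gives the time, the measured TCP pose, the force and the opening at its end, in the units of the state.
- ctrl.get_obs(): the state, without advancing time (a new reading comes with each control period).
- ctrl.camera(name): name is "scene" or "side" or "wrist"; returns the picture (480x640x3 uint8, blue, green, red); there is no depth.
- ctrl.camera_params(name): a dict with "mtx" (3x3 intrinsics, pixels), "pose" (4x4, takes a point from camera to world coordinates); the wrist camera has in their place "hand_eye" (4x4, takes a point from camera to tool coordinates, whose origin is the TCP and whose axes are the tool frame's). Camera axes: x right, y down, z forward; pixel columns grow to the right and rows downward; lengths in m; the calibration is good to about 2 mm. A picture is of the moment at which its call begins: read the wrist's pose just before it. camera_params takes no time and is no camera call.
- ctrl.hand_in(): hands the job in, once; it reports no verdict.
Trained networks look in the newest picture that a camera, given by its name, has taken for a name from the list of things; names that differ only in an ending like _2 or _b are one class to them, and where a whole thing is asked for, a point or a joint stands for the part that bears it (a point fixed in the world has none). Each returns a list of dicts, best first, with "conf" (0 to 1); they miss things now and then, are a little off and sometimes report something else, mostly with a low value. They report only what shows in the picture. A call takes as long as a camera call.
- ctrl.boxes_of(camera, thing): "point" ([x, y, z] in m, in the coordinates of the camera as it stood for that picture, good to about 4 mm: the middle of the surface that is visible of it).
- ctrl.trace(camera, thing): "pixels" (480x640 bool, what is visible of it).
- ctrl.landmark_of(camera, thing): "point" ([x, y, z] in m, in the coordinates of the camera as it stood for that picture, good to about 4 mm: a listed point, or the origin of a listed thing).
The state is a dict: "time_s": time; "q": joint angles; "dq": joint speeds; "joint_efforts": joint torques, N m; "eef_pos": TCP position; "eef_rot": TCP orientation; "wrist_force": force on the tool from outside, world axes, zero at the start; "torque": the same for the moment, N m; "opening": opening from 0.0 (shut) to 1.0 (fully open).
Only numpy, scipy, OpenCV 4.12 (cv2) and the standard library are available. Lean on these libraries where they do the work, as an engineer would, in place of code of your own. Each camera call takes 0.05 s, during which the arm holds its last target. There are 200 camera calls.

## Working session

There is one attempt and no reset: what is moved stays moved. The work goes in short steps, Python scripts to look and compute and a tool call to move; the robot and the scene stay as the last step left them, time stands still between calls to the robot, and variables do not carry over. Pictures are saved under pics/ and viewed, about 8 in all and at most 12, crops included, and the job is handed in when it is done.

Besides the shell and the picture viewer there is one more tool, called after ">>>" as a command line: name --argument value ..., lists and objects as JSON in quotes. carry_out: Moves the arm, as the interface text tells. Its arguments: {"type":"object","properties":{"motion":{"type":"array"}},"required":["motion"]}

```bash
mkdir -p pics; ls; cat > h.py <<'E'
import numpy as np, cv2
from scipy.spatial.transform import Rotation as R
from bench import ctrl
def T_tool(o):
    T=np.eye(4); q=o["eef_rot"]; T[:3,:3]=R.from_quat([q[1],q[2],q[3],q[0]]).as_matrix(); T[:3,3]=o["eef_pos"]; return T
def snap(cam,save=None):
    o=ctrl.get_obs(); p=ctrl.camera_params(cam)
    T=T_tool(o)@np.array(p["hand_eye"]) if cam=="wrist" else np.array(p["pose"])
    im=ctrl.camera(cam)
    if save: cv2.imwrite(save,im)
    return T,im,np.array(p["mtx"])
def pts(cam,T,things,fn=None):
    for t in things:
        for d in (fn or ctrl.landmark_of)(cam,t)[:2]:
            print(cam,t,round(d["conf"],2),np.round(T[:3,:3]@d["point"]+T[:3,3],4))
E
python3 - <<'E'
from h import *
o=ctrl.get_obs(); print({k:np.round(v,3) for k,v in o.items()}, ctrl.grip_depth); print(T_tool(o)[:3,:3].round(3))
for c in ["scene","side"]:
    T,im,m=snap(c,f"pics/{c}0.png"); print(T.round(3))
    pts(c,T,["punch_case","bolt_knob","keeper_mouth","handle_mid","lid_edge","film_can"])
print(ctrl.get_obs()["time_s"], ctrl.camera_params("wrist"))
E
```

```text
pics
{'time_s': np.float64(0.0), 'q': array([-1.432,  0.182,  1.608,  0.   ,  1.354, -0.206]), 'dq': array([-0.001, -0.   ,  0.002,  0.001, -0.001,  0.   ]), 'joint_efforts': array([-3.0000e-03, -4.4488e+01, -3.5134e+01, -0.0000e+00,  9.0000e-03,
       -0.0000e+00]), 'eef_pos': array([ 0.194, -0.541,  0.23 ]), 'eef_rot': array([ 0.121,  0.697,  0.122, -0.697]), 'wrist_force': array([ 0.949, -0.737,  0.563]), 'torque': array([-0.027, -0.075,  0.044]), 'opening': np.float64(0.999)} 0.0187
[[-0.     0.338 -0.941]
 [ 0.002 -0.941 -0.338]
 [-1.    -0.002 -0.   ]]
[[ 0.919 -0.265  0.293  0.275]
 [-0.395 -0.631  0.668 -0.676]
 [ 0.008 -0.729 -0.684  0.776]
 [ 0.     0.     0.     1.   ]]
scene punch_case 0.93 [0.5151 0.0409 0.0028]
scene bolt_knob 0.52 [0.5178 0.0394 0.1579]
scene keeper_mouth 0.92 [0.4493 0.0289 0.0794]
scene handle_mid 0.72 [0.5602 0.0491 0.1591]
scene lid_edge 0.56 [0.4795 0.0284 0.1579]
scene lid_edge 0.26 [0.4476 0.0271 0.082 ]
scene film_can 0.82 [ 0.352  -0.3256  0.0034]
[[-0.745 -0.531  0.404 -0.048]
 [-0.667  0.579 -0.469  0.666]
 [ 0.016 -0.619 -0.786  1.25 ]
 [ 
[... 211 characters left out ...]
33]
side keeper_mouth 0.6 [0.4442 0.0238 0.077 ]
side handle_mid 0.71 [0.5635 0.0439 0.1682]
side lid_edge 0.67 [0.4806 0.0291 0.1588]
side lid_edge 0.43 [ 0.7059 -0.1563  0.0051]
0.7 {'mtx': array([[349.3651368 ,   0.        , 315.05301252],
       [  0.        , 349.3651368 , 238.39251004],
       [  0.        ,   0.        ,   1.        ]]), 'hand_eye': array([[ 9.33181750e-04, -3.13406168e-01,  9.49618715e-01,
        -1.41552057e-01],
       [ 9.99999554e-01,  4.30579537e-04, -8.40584794e-04,
        -1.56982715e-05],
       [-1.45441928e-04,  9.49619076e-01,  3.13406430e-01,
        -8.08978573e-02],
       [ 0.00000000e+00,  0.00000000e+00,  0.00000000e+00,
         1.00000000e+00]])}
```

View pics/scene0.png

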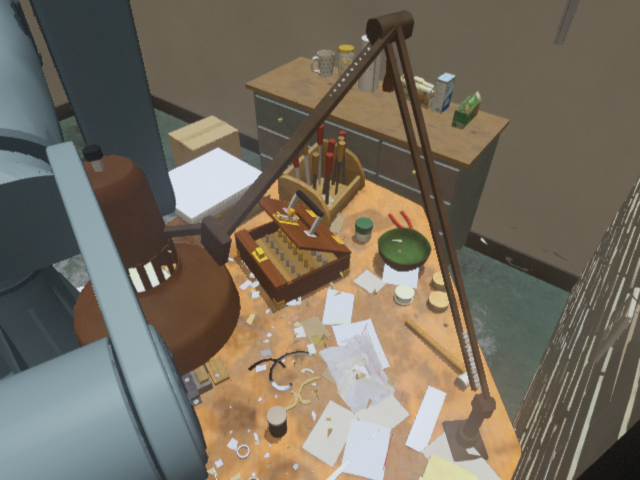

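View pics/side0.png

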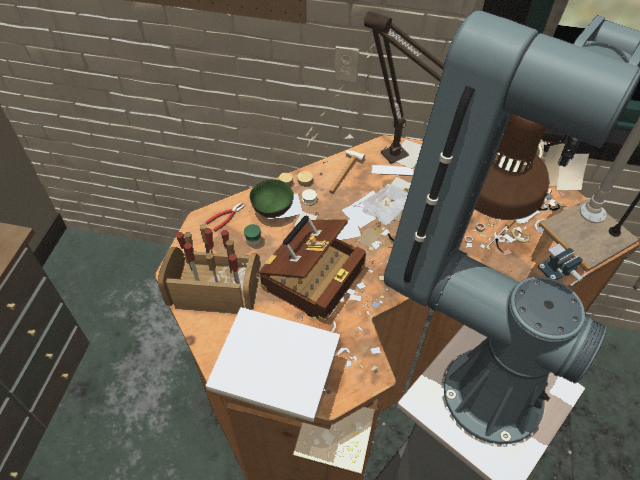

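Scene: the case sits at about (295,255) with its lid ajar. The lamp's head (160,260), elbow (390,25) and base (470,430) could all be in the arm's way. I'll triangulate the lamp and estimate the case pose.

```bash
python3 - <<'E'
from h import *
P={}
for c in ["scene","side"]:
    p=ctrl.camera_params(c); P[c]=np.array(p["mtx"])@np.linalg.inv(np.array(p["pose"]))[:3]
for n,a,b in [("elbow",(390,25),(378,18)),("base",(468,440),(397,155)),("head_rimcentre",(160,300),(508,190)),("headtop",(95,155),(530,115)),("arm-mid pole",(478,395),(396,135)),
 ("canfilm",(277,412),(545,200)),("rack top",(322,150),(207,240))]:
    X=cv2.triangulatePoints(P["scene"],P["side"],np.array(a,float),np.array(b,float)); X=X[:3]/X[3]
    print(n,X.ravel().round(3))
# yaw of case from front edge corners seen in scene? use landmarks averaged
print(ctrl.camera_params("scene")["mtx"])
for c in ["scene","side"]:
    T=np.array(ctrl.camera_params(c)["pose"])
    pts(c,T,["bowl","flux_jar","white_box","file_rack","solder_spool"],ctrl.boxes_of)
E
```

```text
elbow [ 0.566 -0.209  0.607]
base [ 0.634 -0.474  0.005]
head_rimcentre [ 0.221 -0.259  0.324]
headtop [ 0.223 -0.245  0.536]
arm-mid pole [ 0.637 -0.449  0.105]
canfilm [ 0.227 -0.412  0.22 ]
rack top [0.678 0.218 0.181]
[[452.6547931    0.         320.48755548]
 [  0.         452.6547931  242.3231509 ]
 [  0.           0.           1.        ]]
scene bowl 0.89 [ 0.7674 -0.0471  0.0335]
scene flux_jar 0.65 [0.709  0.0454 0.0447]
scene white_box 0.67 [0.3894 0.2791 0.1079]
scene solder_spool 0.53 [ 0.6978 -0.1593  0.0201]
scene solder_spool 0.22 [0.5076 0.0077 0.0629]
side bowl 0.72 [ 0.7684 -0.0701  0.0365]
side flux_jar 0.59 [0.7065 0.0618 0.0492]
side white_box 0.8 [0.3786 0.3181 0.1088]
side file_rack 0.33 [0.7068 0.0595 0.0496]
side solder_spool 0.75 [ 0.7023 -0.1542  0.0251]
```

Lamp head: about (0.22,-0.25), z 0.32–0.54. Lamp elbow: about (0.57,-0.21,0.61). Both lie between the start and the case, so I go over the top with the fingers shut.

>>> carry_out --motion '[0,0,0,-0.05,0,0,1,0,0,0,-0.05,0,0,1,0,0,0,-0.05,0,0,1,0,0,0,-0.05,-0.01,0,1,0,0,0,-0.05,-0.015,0,1,0,0,0,-0.05,-0.015,0,1,0,0,0,-0.05,-0.015,0,1,0,0,0,-0.05,-0.015,0,1,0,0,0,-0.05,-0.015,0,1]'

```text
time_s: 2.1
eef_pos: [0.167, -0.4646, 0.6662]
eef_rot: [0.115, 0.697, 0.128, -0.696]
wrist_force: [-0.7, -1.7, -0.0]
opening: 0.0
```

>>> carry_out --motion '[0,0,0,-0.03,0,0,1,-5,0,0,0,-0.002,-0.043,1,-5,0,0,0,-0.002,-0.043,1,-5,0,0,0,-0.002,-0.043,1,-5,0,0,0,-0.002,-0.043,1,-5,0,0,0,-0.002,-0.043,1,-5,0,0,0,-0.002,-0.043,1,-5,0,0,0,-0.002,-0.043,1]'

```text
time_s: 2.9
eef_pos: [0.4061, -0.2803, 0.7051]
eef_rot: [0.327, 0.627, 0.329, -0.626]
wrist_force: [0.5, -0.5, -0.2]
opening: -0.003
```

```bash
python3 - <<'E'
from h import *
o=ctrl.get_obs(); print(o["q"],o["eef_pos"],o["wrist_force"],T_tool(o)[:3,:3].round(3))
E
```

```text
[-8.46087449e-01  8.28915364e-02  7.70249423e-01  1.82528223e-03
  2.29183655e+00 -2.39425750e-01] [ 0.40607851 -0.28026217  0.70513172] [ 0.48288177 -0.54733929 -0.22934237] [[-0.001  0.822 -0.569]
 [ 0.003 -0.569 -0.822]
 [-1.    -0.003 -0.002]]
```

>>> carry_out --motion '[-5,0,0,0,-0.002,-0.043,1,-5,0,0,0,-0.002,-0.043,1,-5,0,0,0,-0.002,-0.043,1,-5,0,0,0,-0.002,-0.043,1,-5,0,0,0,-0.002,-0.043,1,-5,0,0,0,-0.002,-0.043,1,-5,0,0,0,-0.002,-0.043,1,-5,0,0,0,-0.002,-0.043,1,-5,0,0,0,-0.002,-0.043,1]'

```text
time_s: 3.8
eef_pos: [0.4844, 0.1043, 0.7027]
eef_rot: [0.547, 0.444, 0.554, -0.444]
wrist_force: [0.2, 0.3, -0.4]
opening: 0.001
```

```bash
python3 - <<'E'
from h import *
o=ctrl.get_obs(); print(o["eef_pos"],o["wrist_force"],T_tool(o)[:3,:3].round(3))
L=["punch_case","bolt_knob","keeper_mouth","handle_mid","lid_edge"]
for c in ["wrist","scene"]:
    T,im,m=snap(c,f"pics/{c}1.png"); pts(c,T,L)
print(ctrl.get_obs()["time_s"])
E
```

```text
[0.48438903 0.10428417 0.70272446] [ 0.1952549   0.27249821 -0.36214403] [[-0.006  0.977  0.212]
 [ 0.006  0.212 -0.977]
 [-1.    -0.005 -0.007]]
wrist punch_case 0.87 [ 0.5128  0.0396 -0.0009]
wrist bolt_knob 0.5 [ 0.7053 -0.1532 -0.0016]
wrist bolt_knob 0.46 [0.517  0.0398 0.1572]
wrist keeper_mouth 0.91 [0.4402 0.0237 0.0767]
wrist handle_mid 0.86 [0.5654 0.0477 0.1629]
wrist lid_edge 0.61 [0.4835 0.0352 0.1613]
scene punch_case 0.97 [0.5138 0.0349 0.0013]
scene punch_case 0.44 [0.7149 0.0613 0.0061]
scene bolt_knob 0.67 [0.5161 0.0363 0.1596]
scene keeper_mouth 0.94 [0.4469 0.0283 0.0804]
scene keeper_mouth 0.56 [0.383  0.3028 0.0748]
scene handle_mid 0.59 [0.5638 0.0448 0.1614]
scene handle_mid 0.29 [0.7178 0.0594 0.0077]
scene lid_edge 0.75 [0.4788 0.0304 0.1603]
4.4
```

View pics/wrist1.png

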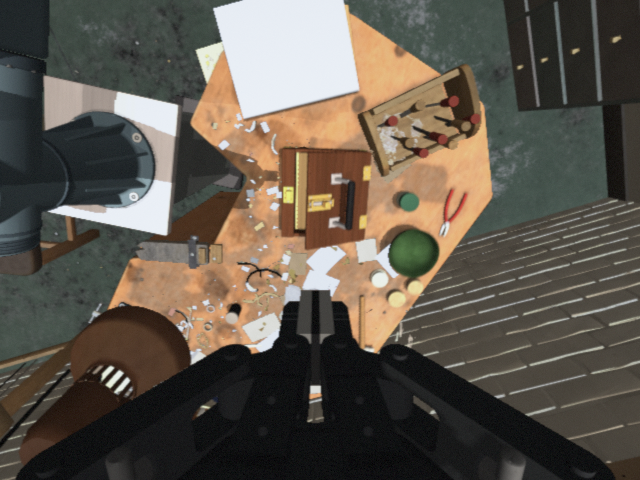

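The wrist view shows the case centred near (325,198), bolt and keeper at the front (310,200)/(288,195), handle at (348,205). Fitting the pose from the landmarks.

```bash
cat >> h.py <<'E'
from scipy.optimize import least_squares
def lid(p,th):  # case-frame point for lid-shut point p (x,z) about hinge
    r=np.array([p[0]-.095,p[1]-.0625]); c,s=np.cos(th),np.sin(th)
    return np.array([.095+r[0]*c+r[1]*s, -r[0]*s+r[1]*c+.0625])
def model(v,z0,bolt=0.):
    x,y,yaw,th=v; d={}
    M={"punch_case":(0,0,0,0),"keeper_mouth":(None,)}
    def w(cx,cz): return np.array([x+cx*np.cos(yaw),y+cx*np.sin(yaw),z0+cz])
    d["punch_case"]=w(0,0)
    for n,p in {"lid_edge":(-.0645,.0715),"handle_mid":(.003,.122)}.items(): d[n]=w(*lid(p,th))
    return d
E
python3 - <<'E'
from h import *
obs=[("punch_case",[.5151,.0409,.0028]),("handle_mid",[.5602,.0491,.1591]),("lid_edge",[.4795,.0284,.1579]),("punch_case",[.5175,.0325,.0051]),("handle_mid",[.5635,.0439,.1682]),("lid_edge",[.4806,.0291,.1588]),
("punch_case",[.5128,.0396,-.0009]),("handle_mid",[.5654,.0477,.1629]),("lid_edge",[.4835,.0352,.1613]),("punch_case",[.5138,.0349,.0013]),("handle_mid",[.5638,.0448,.1614]),("lid_edge",[.4788,.0304,.1603])]
K=np.mean([[.4493,.0289],[.4442,.0238],[.4402,.0237],[.4469,.0283]],0)
f=lambda v:np.concatenate([model(v[:4],0.)[n]-p for n,p in obs]+[2*(K-[v[0]+v[4]*np.cos(v[2]),v[1]+v[4]*np.sin(v[2])])])
r=least_squares(f,[.515,.037,.17,.58,-.07]); v=r.x
print(v.round(4),np.degrees(v[2]),np.abs(r.fun).max())
d=model(v[:4],0); print({k:a.round(4) for k,a in d.items()}); print({k:a.round(4) for k,a in model([*v[:3],0],0).items()})
# knob vs lid: project mean of knob
kn=np.mean([[.5178,.0394,.1579],[.517,.0416,.1633],[.517,.0398,.1572],[.5161,.0363,.1596]],0)
e=d["lid_edge"]; print("knob",kn,"from edge",kn-e)
c,s=np.cos(v[3]),np.sin(v[3]); u=np.array([c*np.cos(v[2]),c*np.sin(v[2]),-s]); n=np.array([s*np.cos(v[2]),s*np.sin(v[2]),c]); print("along lid",(kn-e)@u,"normal",(kn-e)@n)
# yaw from mask
sc=ctrl.trace("wrist","punch_case")[0]; m=sc["pixels"].astype(np.uint8); print(sc["conf"],cv2.minAreaRect(cv2.findNonZero(m)))
E
```

```text
[ 0.5133  0.0372  0.1714  0.588  -0.0691] 9.819338032120347 0.005162328519612569
{'punch_case': array([0.5133, 0.0372, 0.    ]), 'lid_edge': array([0.4811, 0.0316, 0.1585]), 'handle_mid': array([0.564, 0.046, 0.163])}
{'punch_case': array([0.5133, 0.0372, 0.    ]), 'lid_edge': array([0.4498, 0.0262, 0.0715]), 'handle_mid': array([0.5163, 0.0377, 0.122 ])}
knob [0.516975 0.039275 0.1595  ] from edge [0.03587125 0.00763386 0.00104197]
along lid 0.029915550197835847 normal 0.02119422940905157
0.92 ((325.07879638671875, 199.60745239257812), (88.29837036132812, 102.28624725341797), 2.385944128036499)
```

Fit: case at (0.513,0.037), yaw 9.8° (the mask agrees), lid 0.59 rad. The landmarks put the knob 21 mm above the lid and 30 mm behind its edge, which is plausible. Moving down beside the knob.

>>> carry_out --motion '[2.4,-0.4,0.3,0,-0.006,0.035,1,0,0,0,0.05,0,0,1,0,0,0,0.05,0,0,1,0,0,0,0.05,0,0,1,0,0,0,0.05,0,0,1,0,0,0,0.05,0,0,1,0,0,0,0.05,0,0,1,0,0,0,0.05,0,0,1,0,0,0,0.05,0,0,1]'

```text
time_s: 5.35
eef_pos: [0.4918, 0.0609, 0.3066]
eef_rot: [0.545, 0.463, 0.531, -0.454]
wrist_force: [0.9, -0.2, -0.2]
opening: 0.004
```

```bash
cat >> h.py <<'E'
def st(c=(.5133,.0372,.1714)):
    o=ctrl.get_obs(); T=T_tool(o); d=T[:2,3]-c[:2]; C,S=np.cos(c[2]),np.sin(c[2])
    print("t",round(float(o["time_s"]),2),"pos",T[:3,3].round(4),"case xy mm",(1e3*np.array([d[0]*C+d[1]*S,-d[0]*S+d[1]*C])).round(1),"toolx",T[:3,0].round(4),"tooly az",np.degrees(np.arctan2(T[1,1],T[0,1])).round(2),"F",np.round(o["wrist_force"],1),"op",round(float(o["opening"]),3))
    print("down in tool axes",(T[:3,:3].T@[0,0,-1]).round(4),"q",np.round(o["q"],2))
E
python3 -c "
from h import *
st()"
```

```text
t 5.35 pos [0.4918 0.0609 0.3066] case xy mm [-17.1  27. ] toolx [ 0.0223 -0.0028 -0.9997] tooly az 9.08 F [ 0.9 -0.2 -0.2] op 0.004
down in tool axes [ 0.9997 -0.0216 -0.0063] q [-0.12 -0.07  1.72 -0.    1.47 -0.28]
```

>>> carry_out --motion '[-0.7,0.35,-1.2,0.03,-0.007,-0.008,1,0,0,0,0.04,0,0,1,0,0,0,0.035,0,0,1,0,0,0,0,0,0,1]'

```text
time_s: 5.75
eef_pos: [0.478, 0.0671, 0.19]
eef_rot: [0.536, 0.454, 0.544, -0.459]
wrist_force: [-1.0, -0.9, -0.9]
opening: -0.001
```

```bash
python3 -c "
from h import *
st()"
```

```text
t 5.75 pos [0.478  0.0671 0.19  ] case xy mm [-29.7  35.5] toolx [-0.0133  0.0013 -0.9999] tooly az 9.64 F [-1.  -0.9 -0.9] op -0.001
down in tool axes [0.9999 0.0128 0.0035] q [-0.11  0.02  1.87 -0.    1.26 -0.28]
```

>>> carry_out --motion '[0,-0.2,0.7,0.01,0.011,0,1,0,0,0,0.015,0,0,1,0,0,0,0.015,-0.001,0,1,0,0,0,0.012,-0.002,0,1,0,0,0,0.012,-0.002,0,1]'

```text
time_s: 6.25
eef_pos: [0.4907, 0.0666, 0.1332]
eef_rot: [0.543, 0.459, 0.536, -0.454]
wrist_force: [1.2, 0.1, 0.9]
opening: 0.002
```

```bash
python3 -c "
from h import *
st()"
```

```text
t 6.25 pos [0.4907 0.0666 0.1332] case xy mm [-17.2  32.8] toolx [ 0.0124 -0.0015 -0.9999] tooly az 9.53 F [1.2 0.1 0.9] op 0.002
down in tool axes [ 0.9999 -0.0119 -0.0035] q [-0.11  0.11  1.9  -0.    1.12 -0.27]
```

>>> carry_out --motion '[0,0,0,0.012,-0.005,0,1,0,0,0,0.012,-0.005,0,1,0,0,0,0.012,-0.005,0,1,0,0,0,0.012,-0.005,0,1,0,0,0,0.006,0,0,1]'

```text
time_s: 6.75
eef_pos: [0.4704, 0.0626, 0.0761]
eef_rot: [0.544, 0.46, 0.536, -0.454]
wrist_force: [-12.2, -1.8, 9.3]
opening: 0.005
```

```bash
python3 -c "
from h import *
st()"
```

```text
t 6.75 pos [0.4704 0.0626 0.0761] case xy mm [-38.   32.4] toolx [ 0.0138 -0.0017 -0.9999] tooly az 9.51 F [-12.2  -1.8   9.3] op 0.005
down in tool axes [ 0.9999 -0.0133 -0.004 ] q [-0.12  0.16  1.99 -0.    0.98 -0.28]
```

```bash
python3 - <<'E'
from h import *
st()
L=["punch_case","bolt_knob","keeper_mouth","handle_mid","lid_edge"]
for c in ["scene","wrist"]:
    T,im,m=snap(c); pts(c,T,L)
    cv2.imwrite(f"pics/{c}2.png",cv2.resize(im[150:330,180:420],None,fx=3,fy=3) if c=="scene" else im)
st()
E
```

```text
t 6.75 pos [0.4704 0.0626 0.0761] case xy mm [-38.   32.4] toolx [ 0.0138 -0.0017 -0.9999] tooly az 9.51 F [-12.2  -1.8   9.3] op 0.005
down in tool axes [ 0.9999 -0.0133 -0.004 ] q [-0.12  0.16  1.99 -0.    0.98 -0.28]
scene punch_case 0.68 [0.5118 0.0358 0.0066]
scene bolt_knob 0.7 [0.4813 0.029  0.0927]
scene keeper_mouth 0.7 [0.4447 0.0282 0.0831]
scene handle_mid 0.97 [0.5171 0.0394 0.1226]
scene lid_edge 0.71 [0.4488 0.0247 0.076 ]
wrist punch_case 0.65 [5.155e-01 3.590e-02 4.000e-04]
wrist bolt_knob 0.62 [0.477  0.0347 0.0911]
wrist handle_mid 0.17 [ 7.578e-01 -5.850e-02 -3.000e-04]
wrist lid_edge 0.8 [0.4512 0.0298 0.0748]
t 7.35 pos [0.4723 0.0626 0.078 ] case xy mm [-36.1  32. ] toolx [ 0.0168 -0.002  -0.9999] tooly az 9.52 F [-4.2 -0.6  1.3] op -0.004
down in tool axes [ 0.9999 -0.0162 -0.0048] q [-0.12  0.16  1.98 -0.    0.98 -0.28]
```

View pics/scene2.png

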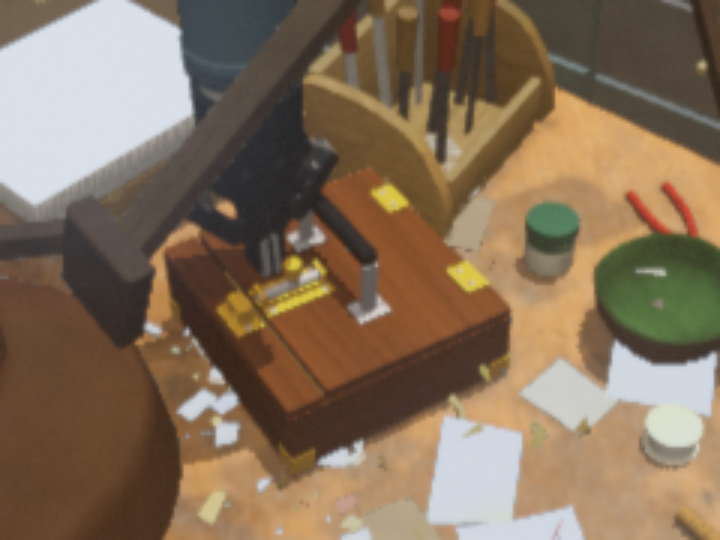

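The lid looks about shut, but the sideways force suggests the gripper's knuckles touch the handle bar (crop ~(325,160)). I'll back off forward and press nearer the edge.

>>> carry_out --motion '[0,0.2,-0.9,-0.006,-0.006,0,1,0,0,0,0,-0.011,0,1,0,0,0,0.002,-0.001,0,1]'

```text
time_s: 7.65
eef_pos: [0.4565, 0.0593, 0.0842]
eef_rot: [0.542, 0.458, 0.538, -0.456]
wrist_force: [0.0, 0.3, -0.2]
opening: -0.001
```

```bash
python3 -c "
from h import *
st()"
```

```text
t 7.65 pos [0.4565 0.0593 0.0842] case xy mm [-52.2  31.5] toolx [ 0.0066 -0.0014 -1.    ] tooly az 9.53 F [ 0.   0.3 -0.2] op -0.001
down in tool axes [ 1.     -0.0063 -0.0025] q [-0.13  0.12  2.01 -0.    1.   -0.3 ]
```

>>> carry_out --motion '[0,0,-0.3,0.005,0,0,1,0,0,0,0.004,0,0,1,0,0,0,0.003,0,0,1]'

```text
time_s: 7.95
eef_pos: [0.4576, 0.059, 0.0723]
eef_rot: [0.542, 0.457, 0.538, -0.456]
wrist_force: [-2.4, 1.0, 9.4]
opening: 0.0
```

```bash
python3 -c "
from h import *
st()"
```

```text
t 7.95 pos [0.4576 0.059  0.0723] case xy mm [-51.2  31. ] toolx [ 0.0048 -0.0027 -1.    ] tooly az 9.5 F [-2.4  1.   9.4] op 0.0
down in tool axes [ 1.     -0.0043 -0.0034] q [-0.13  0.14  2.01 -0.    0.98 -0.29]
```

>>> carry_out --motion '[0,0,0,0.002,0,0,1,0,0,0,0,0,0,1]'

```text
time_s: 8.15
eef_pos: [0.4579, 0.0591, 0.0726]
eef_rot: [0.541, 0.457, 0.538, -0.457]
wrist_force: [-0.3, 0.5, 0.4]
opening: -0.004
```

```bash
python3 -c "
from h import *
st()"
```

```text
t 8.15 pos [0.4579 0.0591 0.0726] case xy mm [-50.8  31. ] toolx [ 0.003  -0.0029 -1.    ] tooly az 9.54 F [-0.3  0.5  0.4] op -0.004
down in tool axes [ 1.     -0.0025 -0.0033] q [-0.13  0.15  2.01 -0.    0.98 -0.29]
```

>>> carry_out --motion '[0,0,0,-0.045,0,0,1,0,0,0,-0.045,0,0,1,0,0,0,0,0.016,0.031,0.1,-8.5,0,0,0,0,0,0.1,-8.5,0,0,0,0,0,0.1,-8.5,0,0,0,0,0,0.1,-8.5,0,0,0,0,0,0.1,-8.5,0,0,0,0,0,0.1,-8.5,0,0,0,0,0,0.1,-8.5,0,0,0,0,0,0.1]'

```text
time_s: 9.15
eef_pos: [0.4805, 0.0302, 0.1632]
eef_rot: [0.697, 0.122, 0.696, -0.124]
wrist_force: [0.1, -0.3, -0.2]
opening: 0.446
```

```bash
python3 - <<'E'
from h import *
st()
L=["punch_case","bolt_knob","keeper_mouth","handle_mid","lid_edge"]
for c in ["scene","wrist","side"]:
    T,im,m=snap(c,f"pics/{c}3.png"); pts(c,T,L)
st()
E
```

```text
t 9.15 pos [0.4805 0.0302 0.1632] case xy mm [-33.5  -1.3] toolx [ 0.001  -0.0028 -1.    ] tooly az 69.96 F [ 0.1 -0.3 -0.2] op 0.446
down in tool axes [ 1.      0.0023 -0.0019] q [-0.18  0.05  1.9  -0.    1.19 -1.4 ]
scene punch_case 0.71 [0.5131 0.0369 0.0012]
scene bolt_knob 0.51 [0.4784 0.0291 0.0916]
scene keeper_mouth 0.97 [0.445  0.0267 0.0773]
scene handle_mid 0.62 [0.517 0.039 0.121]
scene handle_mid 0.57 [ 0.7561 -0.0586  0.    ]
scene lid_edge 0.79 [0.4482 0.0252 0.0739]
scene lid_edge 0.38 [0.4468 0.0264 0.0826]
wrist punch_case 0.76 [ 5.149e-01  3.840e-02 -4.000e-04]
wrist bolt_knob 0.56 [0.4778 0.0331 0.0905]
wrist keeper_mouth 0.56 [0.4422 0.0261 0.0754]
wrist handle_mid 0.7 [0.5207 0.0346 0.122 ]
wrist lid_edge 0.71 [0.4501 0.0307 0.0744]
side punch_case 0.97 [0.5206 0.0346 0.0042]
side bolt_knob 0.41 [0.4817 0.0319 0.095 ]
side keeper_mouth 0.76 [0.4465 0.0228 0.081 ]
side handle_mid 0.86 [0.518  0.0352 0.1245]
side lid_edge 0.73 [0.4504 0.0219 0.077 ]
t 10.05 pos [0.4805 0.0302 0.1637] case xy mm [-33.5  -1.4] toolx [ 0.0015 -0.003  -1.    ] tooly az 69.6 F [-0.2  0.1 -0.8] op 0.446
down in tool axes [ 1.      0.0022 -0.0025] q [-0.18  0.04  1.9  -0.    1.19 -1.4 ]
```

View pics/wrist3.png

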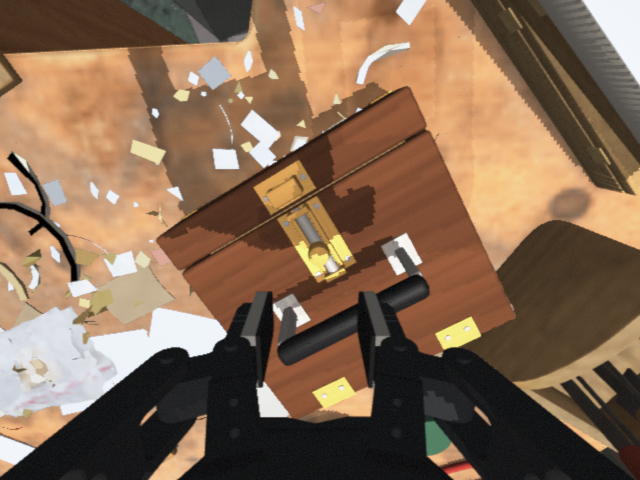

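Wrist view: lid flush, knob at about (320,252), keeper (287,190), handle (355,320). The knob landmarks average within 1 mm of the model. Aligning the jaws across the bolt and coming down over the knob.

>>> carry_out --motion '[-7.6,0,0,0,0,0,0.1,-7.6,0,0,0,0,0,0.1,-7.6,0,0,0,0,0,0.1,-7.6,0,0,0,0,0,0.1,0,0,0,0.025,0.001,-0.001,0.1,0,0,0,0.025,0,0,0.1,0,0,0,0.01,0,0,0.1]'

```text
time_s: 10.75
eef_pos: [0.4819, 0.0304, 0.1047]
eef_rot: [0.706, -0.071, 0.701, 0.068]
wrist_force: [-1.2, -0.2, 0.2]
opening: 0.449
```

```bash
python3 -c "
from h import *
st()"
```

```text
t 10.75 pos [0.4819 0.0304 0.1047] case xy mm [-32.1  -1.4] toolx [ 0.008  -0.0042 -1.    ] tooly az 101.27 F [-1.2 -0.2  0.2] op 0.449
down in tool axes [ 1.      0.0056 -0.007 ] q [-0.18  0.13  1.95 -0.    1.06 -1.95]
```

>>> carry_out --motion '[1.4,0.4,0.3,0.009,0.0014,-0.002,0.1,0,0,0,0.008,0,0,0.1,0,0,0,0.001,0,0,0.1]'

```text
time_s: 11.05
eef_pos: [0.4793, 0.0315, 0.0852]
eef_rot: [0.704, -0.06, 0.705, 0.06]
wrist_force: [-0.8, -0.2, 0.2]
opening: 0.454
```

```bash
python3 -c "
from h import *
st()"
```

```text
t 11.05 pos [0.4793 0.0315 0.0852] case xy mm [-34.5   0.1] toolx [-2.2e-03  4.0e-04 -1.0e+00] tooly az 99.72 F [-0.8 -0.2  0.2] op 0.454
down in tool axes [ 1.0e+00 -7.0e-04  2.1e-03] q [-0.18  0.17  1.95 -0.    1.02 -1.92]
```

>>> carry_out --motion '[0,0,0,0,0,0,1,0,0,0,0,0,0,1,0,0,0,0,0,0,1,0,0,0,0,0,0,1]'

```text
time_s: 11.45
eef_pos: [0.4799, 0.0315, 0.0863]
eef_rot: [0.704, -0.06, 0.705, 0.06]
wrist_force: [0.5, -0.5, -2.6]
opening: 0.131
```

```bash
python3 - <<'E'
from h import *
st()
T,im,m=snap("wrist"); cv2.imwrite("pics/w4.png",cv2.resize(im[100:360,160:480],None,fx=2,fy=2))
E
```

```text
t 11.45 pos [0.4799 0.0315 0.0863] case xy mm [-33.9   0.1] toolx [-9.e-04  3.e-04 -1.e+00] tooly az 99.72 F [ 0.5 -0.5 -2.6] op 0.131
down in tool axes [ 1.e+00 -5.e-04  9.e-04] q [-0.18  0.16  1.95  0.    1.03 -1.92]
```

View pics/w4.png

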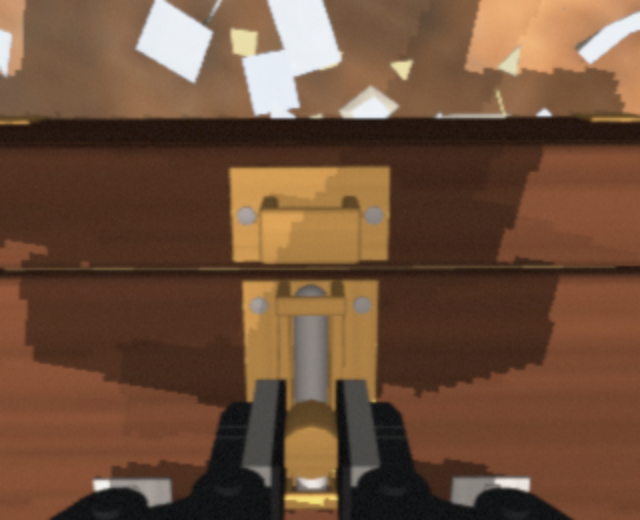

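Gripped: the knob sits at (310,440) in the crop between the pads, in line with keeper (310,235). The tool drifted up by 1 mm, so I'll press down slightly and then slide.

>>> carry_out --motion '[0,0,0,0.002,0,0,1,0,0,0,0.002,0,0,1,0,0,0,0.001,0,-0.003,1,0,0,0,0.001,0,-0.003,1]'

```text
time_s: 11.9
eef_pos: [0.4798, 0.0314, 0.0859]
eef_rot: [0.709, -0.06, 0.7, 0.06]
wrist_force: [0.9, 2.6, 2.8]
opening: 0.13
```

```bash
python3 -c "
from h import *
st()"
```

```text
t 11.9 pos [0.4798 0.0314 0.0859] case xy mm [-34.  -0.] toolx [ 0.0117  0.0017 -0.9999] tooly az 99.71 F [0.9 2.6 2.8] op 0.13
down in tool axes [ 9.999e-01  3.000e-04 -1.190e-02] q [-0.18  0.16  1.96  0.    1.01 -1.93]
```

>>> carry_out --motion '[0,0.7,0,0.002,0,-0.008,1,0,0,0,0.001,0,-0.008,1]'

```text
time_s: 12.1
eef_pos: [0.4674, 0.0291, 0.0858]
eef_rot: [0.707, -0.06, 0.702, 0.06]
wrist_force: [0.8, 3.9, 6.0]
opening: 0.128
```

```bash
python3 -c "
from h import *
st()"
```

```text
t 12.1 pos [0.4674 0.0291 0.0858] case xy mm [-46.6  -0.1] toolx [ 7.4e-03  4.0e-04 -1.0e+00] tooly az 99.69 F [0.8 3.9 6. ] op 0.128
down in tool axes [ 1.0e+00  9.0e-04 -7.4e-03] q [-0.19  0.13  1.99  0.    1.01 -1.93]
```

>>> carry_out --motion '[0,0.4,0,0.001,0,-0.007,1,0,0,0,0.001,0,-0.006,1,0,0,0,0,0,-0.006,1]'

```text
time_s: 12.4
eef_pos: [0.4515, 0.0257, 0.0861]
eef_rot: [0.708, -0.06, 0.701, 0.059]
wrist_force: [1.9, 0.6, -2.0]
opening: 0.131
```

```bash
python3 -c "
from h import *
st()"
```

```text
t 12.4 pos [0.4515 0.0257 0.0861] case xy mm [-62.9  -0.8] toolx [ 0.0093 -0.0013 -1.    ] tooly az 99.68 F [ 1.9  0.6 -2. ] op 0.131
down in tool axes [ 1.      0.0028 -0.0089] q [-0.21  0.1   2.03  0.    1.   -1.95]
```

>>> carry_out --motion '[0,0.5,0,0.001,0,-0.006,1]'

```text
time_s: 12.5
eef_pos: [0.4467, 0.0244, 0.0858]
eef_rot: [0.706, -0.061, 0.703, 0.058]
wrist_force: [6.5, 2.8, 3.9]
opening: 0.134
```

```bash
python3 - <<'E'
from h import *
st()
T,im,m=snap("wrist"); cv2.imwrite("pics/w5.png",cv2.resize(im[100:400,160:480],None,fx=2,fy=2))
for c in ["wrist","scene"]:
    if c=="scene": T,im,m=snap(c)
    pts(c,T,["punch_case","bolt_knob","keeper_mouth","handle_mid","lid_edge"])
st()
E
```

```text
t 12.5 pos [0.4467 0.0244 0.0858] case xy mm [-67.8  -1.2] toolx [ 0.0042 -0.0032 -1.    ] tooly az 99.67 F [6.5 2.8 3.9] op 0.134
down in tool axes [ 1.      0.0039 -0.0036] q [-0.21  0.09  2.04 -0.    1.01 -1.95]
wrist punch_case 0.69 [0.5035 0.0372 0.0012]
wrist bolt_knob 0.55 [0.4444 0.0251 0.0884]
wrist keeper_mouth 0.69 [0.4321 0.0211 0.0774]
wrist lid_edge 0.98 [0.4409 0.0222 0.073 ]
scene punch_case 0.69 [0.501  0.0333 0.0038]
scene bolt_knob 0.35 [0.4465 0.0233 0.0912]
scene keeper_mouth 0.83 [0.4318 0.024  0.0828]
scene keeper_mouth 0.44 [ 0.3506 -0.3235  0.003 ]
scene handle_mid 0.69 [0.5047 0.035  0.1251]
scene lid_edge 0.72 [0.4348 0.0204 0.0718]
scene lid_edge 0.5 [0.5065 0.0347 0.1243]
t 13.1 pos [0.4463 0.0243 0.0858] case xy mm [-68.2  -1.3] toolx [ 0.0019 -0.0035 -1.    ] tooly az 99.69 F [2.  0.1 7. ] op 0.128
down in tool axes [ 1.      0.0038 -0.0012] q [-0.21  0.09  2.04 -0.    1.01 -1.95]
```

View pics/w5.png

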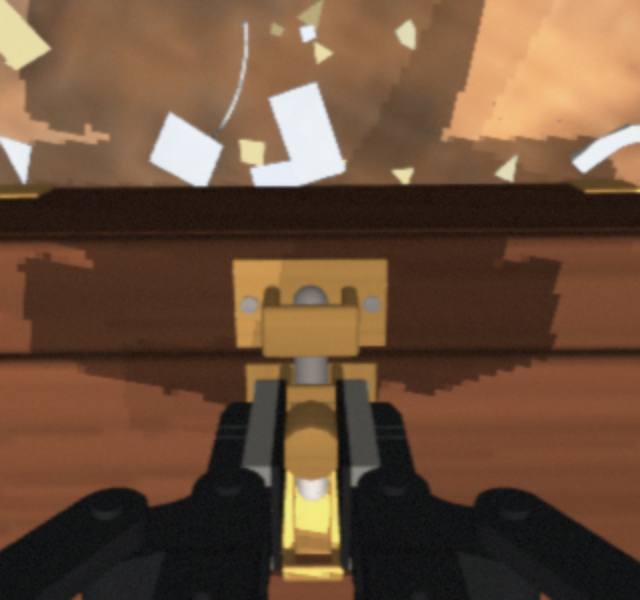

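The bolt now runs through the keeper: the tip shows past it at (310,297). The end stop was reached, since the whole case was pushed about 10 mm forward. Releasing, rising, and re-measuring.

>>> carry_out --motion '[0,0,0,0,0,0,-0.2,0,0,0,0,0,0,-0.2,0,0,0,0,0,0,-0.2,0,0,0,-0.03,0,0,-0.2,0,0,0,-0.05,0,0,-0.2,0,0,0,-0.05,0,0,-0.2,0,0,0,-0.02,0,0,-0.2]'

```text
time_s: 13.8
eef_pos: [0.4383, 0.0253, 0.2325]
eef_rot: [0.696, -0.059, 0.713, 0.06]
wrist_force: [0.6, -0.3, -0.3]
opening: 0.598
```

```bash
python3 - <<'E'
from h import *
st()
for c in ["wrist","scene","side"]:
    T,im,m=snap(c)
    if c=="wrist": cv2.imwrite("pics/w6.png",im); print(T.tolist(), m.tolist())
    pts(c,T,["punch_case","bolt_knob","keeper_mouth","handle_mid","lid_edge"])
    if c=="wrist":
        d=ctrl.trace("wrist","punch_case")[0]; print(d["conf"],cv2.minAreaRect(cv2.findNonZero(d["pixels"].astype(np.uint8))))
st()
E
```

```text
t 13.8 pos [0.4383 0.0253 0.2325] case xy mm [-75.9   1.1] toolx [-2.340e-02 -7.000e-04 -9.997e-01] tooly az 99.66 F [ 0.6 -0.3 -0.3] op 0.598
down in tool axes [ 0.9997 -0.0033  0.0232] q [-0.21 -0.12  1.91 -0.01  1.37 -1.95]
[[-0.16793009317721747, 0.943263182059605, 0.28645078665676293, 0.36268768949478547], [0.9857900314079812, 0.1594497132579384, 0.052856436870191155, 0.012076127967114407], [0.004183035039577338, 0.2912565163438383, -0.9566358470730169, 0.3758799960232683], [0.0, 0.0, 0.0, 1.0]] [[349.36513679505055, 0.0, 315.05301252311966], [0.0, 349.36513679505055, 238.39251004277753], [0.0, 0.0, 1.0]]
wrist punch_case 0.88 [ 0.5033  0.0348 -0.0007]
wrist bolt_knob 0.67 [0.4423 0.0242 0.0884]
wrist keeper_mouth 0.72 [0.43   0.0223 0.0751]
wrist handle_mid 0.61 [0.5062 0.0298 0.1233]
wrist lid_edge 0.58 [0.44   0.0282 0.0731]
0.82 ((312.40313720703125, 275.23309326171875), (196.4962615966797, 227.06346130371094), 89.36692810058594)
scene punch_case 0.67 [0.5009 0.0317 0.0025]
scene bolt_knob 0.48 [0.4481 0.0219 0.0898]
scene keeper_mouth 0.72 [0.4352 0.0254 0.0805]
scene handle_mid 0.61 [0.5034 0.038  0.1211]
scene lid_edge 0.59 [0.4367 0.0196 0.0718]
side punch_case 0.88 [0.5063 0.0298 0.0031]
side punch_case 0.48 [ 0.3529 -0.332   0.0031]
side bolt_knob 0.44 [0.4465 0.0266 0.0956]
side keeper_mouth 0.94 [0.4316 0.0211 0.0788]
side keeper_mouth 0.23 [0.5043 0.0302 0.1264]
side handle_mid 0.79 [0.5046 0.0302 0.1239]
side lid_edge 0.68 [0.4398 0.0201 0.0744]
t 14.75 pos [0.4371 0.0256 0.2285] case xy mm [-77.1   1.6] toolx [-2.780e-02  5.000e-04 -9.996e-01] tooly az 99.65 F [-0.1 -0.1 -0.5] op 0.599
down in tool axes [ 0.9996 -0.0052  0.0274] q [-0.21 -0.11  1.92 -0.01  1.37 -1.95]
```

View pics/w6.png

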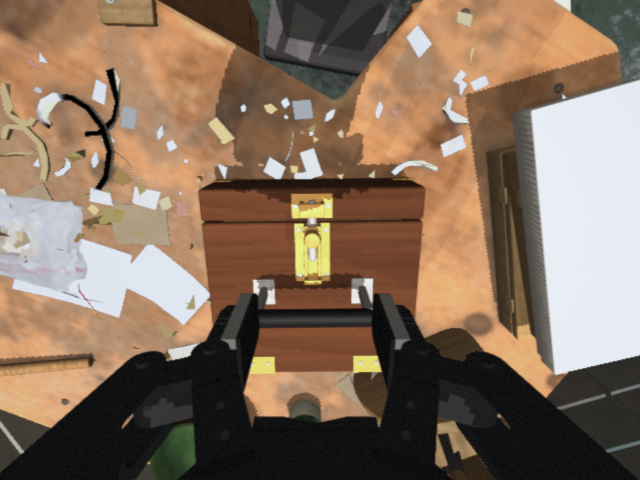

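```bash
python3 - <<'E'
from h import *
T=np.array([[-0.16793,0.943263,0.28645,0.362688],[0.98579,0.15945,0.052856,0.012076],[0.004183,0.291257,-0.956636,0.37588],[0,0,0,1]])
M=np.array([[349.365,0,315.053],[0,349.365,238.393],[0,0,1]])
def ray(u,v,z):
    d=T[:3,:3]@np.linalg.inv(M)@[u,v,1]; return T[:3,3]+d*(z-T[2,3])/d[2]
im=cv2.imread("pics/w6.png")
c=cv2.resize(im[180:340,240:390],None,fx=5,fy=5,interpolation=cv2.INTER_CUBIC)
cv2.imwrite("pics/c6.png",c[:600]); 
col=im[180:335,350].mean(1); print("col350 from 180",col.astype(int).tolist())
for n,u,v,z in [("edge",313,220,.0715),("knobtop",313,241,.0995),("keepertop front edge",313,206,.0865),("barL",258,318,.122),("barR",371,318,.122)]:
    print(n,ray(u,v,z).round(4))
E
```

```text
col350 from 180 [23, 21, 23, 22, 23, 24, 24, 33, 48, 50, 57, 63, 66, 70, 71, 71, 70, 71, 73, 76, 77, 76, 75, 77, 78, 78, 78, 78, 79, 76, 74, 76, 76, 76, 74, 74, 77, 75, 70, 69, 48, 34, 53, 59, 78, 82, 85, 85, 83, 82, 82, 81, 81, 84, 87, 86, 87, 85, 83, 80, 81, 75, 75, 75, 77, 77, 74, 78, 79, 76, 72, 76, 75, 78, 77, 71, 72, 74, 73, 75, 75, 74, 73, 72, 76, 76, 77, 76, 77, 80, 81, 82, 80, 76, 50, 44, 46, 49, 49, 52, 54, 52, 50, 48, 48, 46, 47, 56, 79, 89, 91, 91, 85, 84, 90, 92, 91, 93, 95, 96, 95, 90, 86, 86, 83, 86, 88, 83, 49, 15, 7, 13, 14, 25, 26, 32, 43, 51, 62, 69, 67, 64, 53, 44, 39, 38, 44, 74, 88, 91, 88, 89, 88, 88, 87]
edge [0.4371 0.0242 0.0715]
knobtop [0.448  0.026  0.0995]
keepertop front edge [0.4215 0.0216 0.0865]
barL [ 0.5134 -0.0084  0.122 ]
barR [0.4981 0.0826 0.122 ]
```

View pics/c6.png

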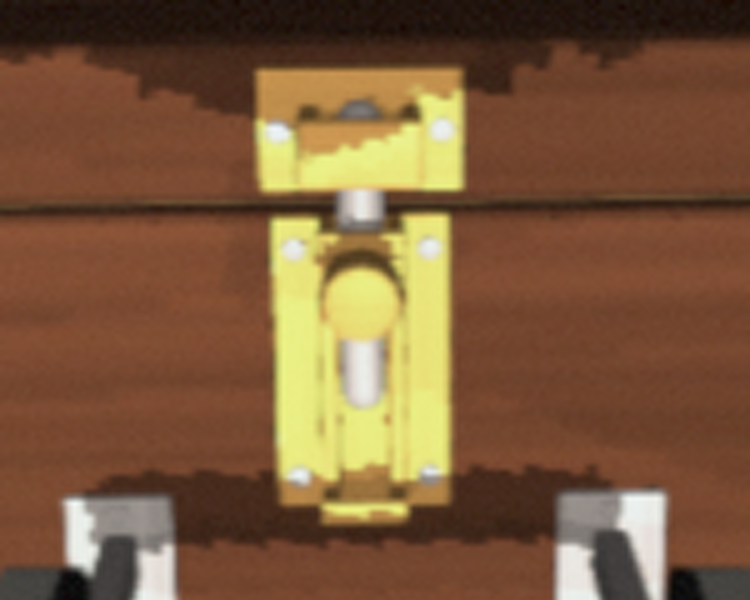

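The knob measures about 7–8 mm behind the lid edge, where fully home should be 5 mm. To cancel calibration bias I'll make the same measurement on the earlier picture (bolt drawn).

```bash
python3 - <<'E'
import cv2
im=cv2.imread("pics/wrist3.png"); cv2.imwrite("pics/c3.png",cv2.resize(im[165:285,250:400],None,fx=5,fy=5,interpolation=cv2.INTER_CUBIC))
E
```

```text
(no output)
```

View pics/c3.png

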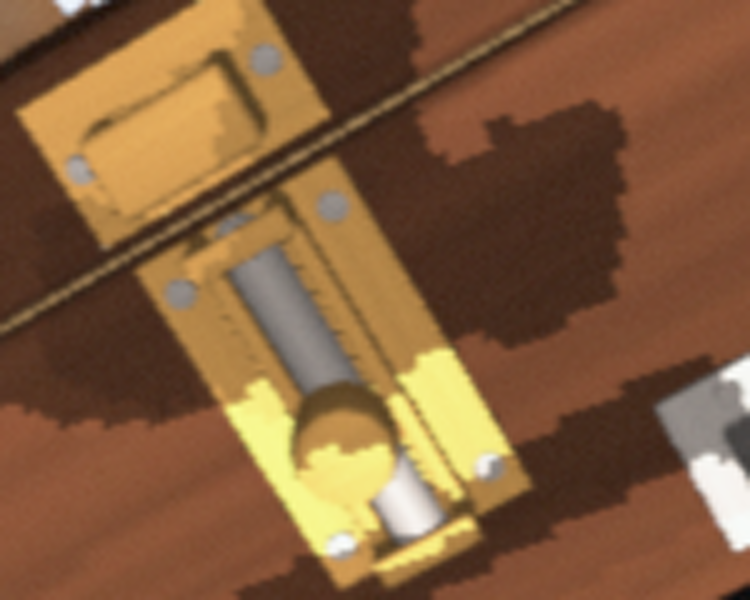

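```bash
python3 - <<'E'
from h import *
he=np.array(ctrl.camera_params("wrist")["hand_eye"]); M=np.array(ctrl.camera_params("wrist")["mtx"])
q=[0.697,0.122,0.696,-0.124]; T3=np.eye(4); T3[:3,:3]=R.from_quat(q[1:]+q[:1]).as_matrix(); T3[:3,3]=[.4805,.0302,.1632]; T3=T3@he
T6=np.array([[-0.16793,0.943263,0.28645,0.362688],[0.98579,0.15945,0.052856,0.012076],[0.004183,0.291257,-0.956636,0.37588],[0,0,0,1]])
def ray(T,o,p,z):
    d=T[:3,:3]@np.linalg.inv(M)@[o[0]+p[0]/5-.4,o[1]+p[1]/5-.4,1]; return (T[:3,3]+d*(z-T[2,3])/d[2])[:2]
for n,T,o,f,r,k in [("3",T3,(250,165),[(180,293),(333,205)],[(340,545),(488,466)],(347,452)),("6",T6,(240,180),[(293,248),(428,247)],[(298,477),(430,474)],(362,302))]:
    F=np.mean([ray(T,o,p,.0735) for p in f],0); B=np.mean([ray(T,o,p,.0735) for p in r],0); K=ray(T,o,k,.0995)
    u=(B-F)/np.linalg.norm(B-F); print(n,"screw span",np.linalg.norm(B-F)*1e3,"knob from front screws",(K-F)@u*1e3,"az",np.degrees(np.arctan2(u[1],u[0])))
E
```

```text
3 screw span 43.77123013516527 knob from front screws 23.051123722505807 az 10.248966028240162
6 screw span 44.179852110415794 knob from front screws 2.197806144734961 az 10.352719353915958
```

The bolt's travel measures about 21 mm, roughly 4 mm short of home. The finger fronts must have met the keeper (its top at z 0.0865 is above the tips), and that pushed the case. I'll finish with shut fingers from behind the knob, which keeps them clear of the keeper.

>>> carry_out --motion '[0,-1.5,-0.3,0,0,0.033,1,0,0,0,0.02,0,0,1,0,0,0,0.03,0,0,1,0,0,0,0.03,0,0,1,0,0,0,0.015,0,0,1]'

```text
time_s: 15.25
eef_pos: [0.4746, 0.0307, 0.1336]
eef_rot: [0.708, -0.061, 0.701, 0.058]
wrist_force: [-0.5, 0.0, 0.4]
opening: -0.002
```

```bash
sed -i 's/c=(.5133,.0372,.1714)/c=(.5025,.0353,.174)/' h.py; python3 -c "
from h import *
st()"
```

```text
t 15.25 pos [0.4746 0.0307 0.1336] case xy mm [-28.3   0.4] toolx [ 0.0098 -0.0022 -0.9999] tooly az 99.66 F [-0.5  0.   0.4] op -0.002
down in tool axes [ 0.9999  0.0038 -0.0093] q [-0.19  0.07  1.95 -0.    1.12 -1.92]
```

>>> carry_out --motion '[0,0.5,0.2,0.02,0,-0.003,1,0,0,0,0.02,0,0,1,0,0,0,0.004,0,0,1,0,0,0,0,0,0,1]'

```text
time_s: 15.65
eef_pos: [0.4703, 0.0305, 0.0861]
eef_rot: [0.703, -0.059, 0.706, 0.06]
wrist_force: [0.0, -0.3, -0.6]
opening: -0.002
```

```bash
python3 -c "
from h import *
st()"
```

```text
t 15.65 pos [0.4703 0.0305 0.0861] case xy mm [-32.5   0.8] toolx [-3.6e-03  6.0e-04 -1.0e+00] tooly az 99.66 F [ 0.  -0.3 -0.6] op -0.002
down in tool axes [ 1.     -0.0012  0.0034] q [-0.19  0.15  1.98 -0.    1.02 -1.93]
```

>>> carry_out --motion '[0,0,0,0,0,-0.005,1,0,0,0,0,0,-0.004,1]'

```text
time_s: 15.85
eef_pos: [0.4629, 0.0288, 0.0878]
eef_rot: [0.705, -0.059, 0.705, 0.06]
wrist_force: [3.8, 1.9, -2.8]
opening: -0.002
```

```bash
python3 -c "
from h import *
st()"
```

```text
t 15.85 pos [0.4629 0.0288 0.0878] case xy mm [-40.2   0.4] toolx [-0.e+00  3.e-04 -1.e+00] tooly az 99.67 F [ 3.8  1.9 -2.8] op -0.002
down in tool axes [ 1.e+00 -3.e-04 -0.e+00] q [-0.19  0.12  2.    0.    1.02 -1.93]
```

>>> carry_out --motion '[0,0,0,0.001,0,-0.004,1,0,0,0,0.001,0,-0.004,1]'

```text
time_s: 16.05
eef_pos: [0.4571, 0.0272, 0.088]
eef_rot: [0.707, -0.06, 0.702, 0.059]
wrist_force: [3.2, 1.7, -0.7]
opening: -0.003
```

```bash
python3 -c "
from h import *
st()"
```

```text
t 16.05 pos [0.4571 0.0272 0.088 ] case xy mm [-46.2  -0.1] toolx [ 7.e-03 -2.e-04 -1.e+00] tooly az 99.66 F [ 3.2  1.7 -0.7] op -0.003
down in tool axes [ 1.      0.0014 -0.0069] q [-0.2   0.11  2.02  0.    1.01 -1.94]
```

>>> carry_out --motion '[0,0,0,0,0,-0.006,1,0,0,0,0,0,-0.003,1,0,0,0,0,0,0.01,1,0,0,0,-0.03,0,0.005,1,0,0,0,-0.05,0,0,0,0,0,0,-0.05,0,0,0,0,0,0,0,0,0,0]'

```text
time_s: 16.75
eef_pos: [0.4598, 0.0281, 0.2214]
eef_rot: [0.704, -0.059, 0.706, 0.059]
wrist_force: [1.1, -0.4, 0.6]
opening: 0.495
```

```bash
python3 - <<'E'
from h import *
st()
T,im,m=snap("wrist"); np.save("T7.npy",T); cv2.imwrite("pics/w7.png",im)
pts("wrist",T,["punch_case","bolt_knob","keeper_mouth","handle_mid","lid_edge"])
d=ctrl.landmark_of("wrist","bolt_knob")[0]["point"]; p=m@d; u,v=(p[:2]/p[2]).astype(int); u=min(max(u,75),560);v=min(max(v,60),420); print(u-75,v-55)
cv2.imwrite("pics/c7.png",cv2.resize(im[v-55:v+65,u-75:u+75],None,fx=5,fy=5,interpolation=cv2.INTER_CUBIC))
E
```

```text
t 16.75 pos [0.4598 0.0281 0.2214] case xy mm [-43.3   0.3] toolx [-2.8e-03 -1.0e-04 -1.0e+00] tooly az 99.61 F [ 1.1 -0.4  0.6] op 0.495
down in tool axes [ 1.0e+00 -4.0e-04  2.8e-03] q [-0.2  -0.07  1.89 -0.    1.32 -1.94]
wrist punch_case 0.56 [4.87e-01 2.90e-02 1.00e-04]
wrist bolt_knob 0.97 [0.4307 0.021  0.0895]
wrist keeper_mouth 0.89 [0.4139 0.0168 0.0773]
wrist handle_mid 0.82 [0.4902 0.0289 0.1236]
wrist lid_edge 0.79 [0.4223 0.0207 0.0728]
236 135
```

View pics/c7.png

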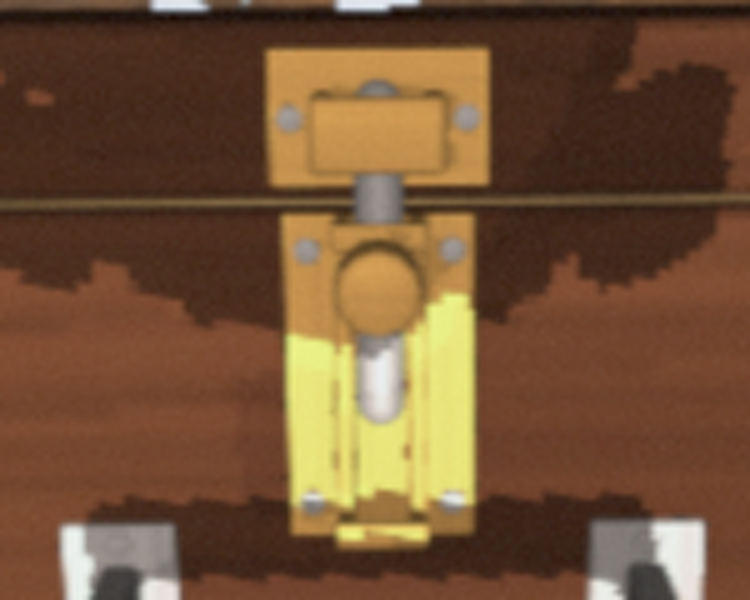

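```bash
python3 - <<'E'
from h import *
M=np.array(ctrl.camera_params("wrist")["mtx"]); T=np.load("T7.npy"); o=(236,135)
def ray(p,z):
    d=T[:3,:3]@np.linalg.inv(M)@[o[0]+p[0]/5-.4,o[1]+p[1]/5-.4,1]; return (T[:3,3]+d*(z-T[2,3])/d[2])[:2]
F=np.mean([ray(p,.0735) for p in [(306,250),(452,250)]],0);B=np.mean([ray(p,.0735) for p in [(313,500),(452,500)]],0)
u=(B-F)/np.linalg.norm(B-F)
for k in [(378,290),(378,296)]: print((ray(k,.0995)-F)@u*1e3, ray(k,.0995))
print(F,B,"edge",ray((378,206),.0715),"knob-edge",(ray((378,293),.0995)-ray((378,208),.0715))@u*1e3,"tip",(ray((378,82),.079)-F)@u*1e3, T[:3,3])
T=np.array([[-0.16793,0.943263,0.28645,0.362688],[0.98579,0.15945,0.052856,0.012076],[0.004183,0.291257,-0.956636,0.37588],[0,0,0,1]]);o=(240,180)
F=np.mean([ray(p,.0735) for p in [(293,248),(428,247)]],0)
print("old: knob-edge",(ray((362,302),.0995)-ray((362,209),.0715))@u*1e3,"tip",(ray((360,103),.079)-F)@u*1e3)
E
```

```text
1.8210946137035604 [0.43041804 0.02052789]
2.743704546812838 [0.43132831 0.02067886]
[0.42863419 0.0201585 ] [0.47147628 0.02788877] edge [0.42177498 0.01883317] knob-edge 8.937765919800382 tip -27.5265574737785 [0.38117246 0.01481969 0.36316046]
old: knob-edge 8.807624465330973 tip -27.27537151551772
```

The clean push from behind slid the case another 16 mm, but the knob and tip stayed put relative to the lid. At 3.8 N against 1.5 N of drag, the bolt is on its end stop. Now turning the jaws for the handle.

>>> carry_out --motion '[8.5,0,0,0,0,0.029,-0.4,8.5,0,0,0,0,0,-0.4,8.5,0,0,0,0,0,-0.4,8.5,0,0,0,0,0,-0.4,8.5,0,0,0,0,0,-0.4,8.5,0,0,0,0,0,-0.4,8.5,0,0,0,0,0,-0.4,8.5,0,0,0,0,0,-0.4,8.5,0,0,0,0,0,-0.4,8.5,0,0,0,0,0,-0.4]'

```text
time_s: 18.1
eef_pos: [0.4774, 0.0348, 0.1991]
eef_rot: [0.542, 0.431, 0.568, -0.446]
wrist_force: [-0.9, 0.4, 0.1]
opening: 0.7
```

```bash
sed -i 's/c=(.5025,.0353,.174)/c=(.489,.030,.176)/' h.py; python3 - <<'E'
from h import *
st()
for c in ["wrist","scene","side"]:
    T,im,m=snap(c,f"pics/{c}8.png"); pts(c,T,["handle_mid","punch_case"])
    if c=="wrist":
        d=ctrl.trace(c,"handle_mid")[0]; print(d["conf"],cv2.minAreaRect(cv2.findNonZero(d["pixels"].astype(np.uint8)))); np.save("T8.npy",T)
E
```

```text
t 18.1 pos [0.4774 0.0348 0.1991] case xy mm [-10.5   6.8] toolx [-0.0422  0.0069 -0.9991] tooly az 13.41 F [-0.9  0.4  0.1] op 0.7
down in tool axes [0.9991 0.0395 0.0165] q [-0.18  0.03  1.84 -0.    1.31 -0.41]
wrist handle_mid 0.79 [0.4892 0.0283 0.1216]
wrist punch_case 0.64 [ 0.4861  0.03   -0.0016]
wrist punch_case 0.22 [0.415  0.0144 0.0775]
0.61 ((350.23382568359375, 226.95883178710938), (223.447265625, 238.42405700683594), 3.778197765350342)
scene handle_mid 0.91 [0.4863 0.0304 0.1194]
scene handle_mid 0.23 [0.7145 0.0573 0.0061]
scene punch_case 0.58 [ 4.81e-01  3.03e-02 -1.00e-04]
scene punch_case 0.43 [ 0.7038 -0.1535 -0.0015]
side handle_mid 0.67 [0.489  0.0296 0.1271]
side punch_case 0.9 [0.4873 0.0238 0.0056]
```

View pics/wrist8.png

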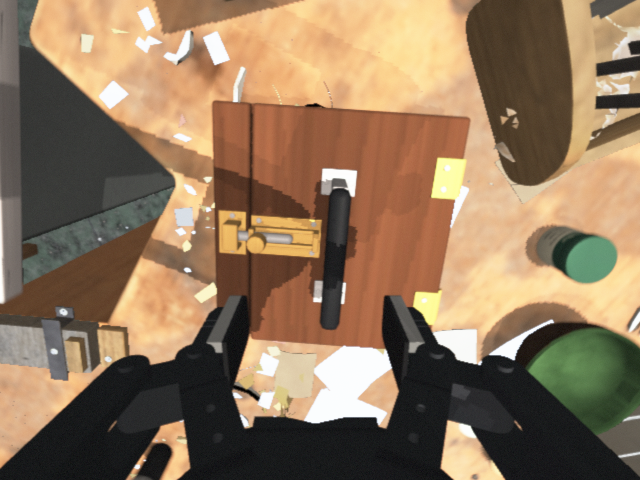

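```bash
python3 - <<'E'
from h import *
M=np.array(ctrl.camera_params("wrist")["mtx"]); T=np.load("T8.npy")
def ray(u,v,z):
    d=T[:3,:3]@np.linalg.inv(M)@[u,v,1]; return T[:3,3]+d*(z-T[2,3])/d[2]
a,b=ray(341,187,.122),ray(329.5,328,.122); print(a,b,(a+b)/2,np.linalg.norm(a-b),np.degrees(np.arctan2((a-b)[1],(a-b)[0]))-90)
E
```

```text
[0.48058614 0.08065458 0.122     ] [ 0.49821418 -0.01900103  0.122     ] [0.48940016 0.03082678 0.122     ] 0.10120270776195951 10.031258308792857
```

Handle: bar mid (0.489,0.0305), length 101 mm and yaw 10°, all consistent. Levelling, centring and descending.

>>> carry_out --motion '[3.4,-0.9,2.2,0,0.01,0.006,-0.4,0,0,0,0,0,0,-0.4,0,0,0,0.02,0,0,-0.4]'

```text
time_s: 18.9
eef_pos: [0.4915, 0.031, 0.1824]
eef_rot: [0.546, 0.453, 0.541, -0.451]
wrist_force: [1.6, -0.3, -0.4]
opening: 0.702
```

```bash
sed -i 's/c=(.489,.030,.176)/c=(.489,.0305,.1745)/' h.py; python3 -c "
from h import *
st()"
```

```text
t 18.9 pos [0.4915 0.031  0.1824] case xy mm [2.5 0. ] toolx [ 0.0071 -0.0019 -1.    ] tooly az 10.53 F [ 1.6 -0.3 -0.4] op 0.702
down in tool axes [ 1.     -0.0066 -0.0031] q [-0.18  0.04  1.86 -0.    1.23 -0.36]
```

>>> carry_out --motion '[0.5,0.2,-0.3,0.02,-0.002,0,-0.4,0,0,0,0.025,0,0,-0.4,0,0,0,0.025,0,0,-0.4,0,0,0,0.008,0,0,-0.4]'

```text
time_s: 19.3
eef_pos: [0.4884, 0.031, 0.102]
eef_rot: [0.543, 0.452, 0.544, -0.452]
wrist_force: [-0.1, 0.5, 0.9]
opening: 0.699
```

```bash
python3 -c "
from h import *
st()"
```

```text
t 19.3 pos [0.4884 0.031  0.102 ] case xy mm [-0.5  0.6] toolx [-0.0018  0.0014 -1.    ] tooly az 10.48 F [-0.1  0.5  0.9] op 0.699
down in tool axes [1.     0.0015 0.0017] q [-0.18  0.16  1.92  0.    1.06 -0.36]
```

Well placed and level. Closing.

>>> carry_out --motion '[0.4,0,0,0,0,0,1,0,0,0,0,0,0,1,0,0,0,0,0,0,1,0,0,0,0,0,0,1,0,0,0,0,0,0,1,0,0,0,0,0,0,1]'

```text
time_s: 19.9
eef_pos: [0.4885, 0.0314, 0.1037]
eef_rot: [0.541, 0.454, 0.544, -0.454]
wrist_force: [0.2, -0.7, -5.9]
opening: 0.155
```

```bash
python3 -c "
from h import *
st()"
```

```text
t 19.9 pos [0.4885 0.0314 0.1037] case xy mm [-0.4  1. ] toolx [-0.0026  0.002  -1.    ] tooly az 10.19 F [ 0.2 -0.7 -5.9] op 0.155
down in tool axes [1.     0.0022 0.0024] q [-0.18  0.15  1.92  0.    1.07 -0.36]
```

>>> carry_out --motion '[0,0,0,-0.006,0,0,1,0,0,0,-0.01,0,0,1,0,0,0,-0.012,0,0,1,0,0,0,0,0,0,1]'

```text
time_s: 20.3
eef_pos: [0.4871, 0.0315, 0.1329]
eef_rot: [0.54, 0.453, 0.545, -0.454]
wrist_force: [1.0, -0.9, -7.7]
opening: 0.149
```

```bash
python3 - <<'E'
from h import *
st()
T,im,m=snap("side"); pts("side",T,["punch_case","keeper_mouth","handle_mid","lid_edge"])
T,im,m=snap("scene"); pts("scene",T,["punch_case","keeper_mouth","handle_mid","lid_edge"])
st()
E
```

```text
t 20.3 pos [0.4871 0.0315 0.1329] case xy mm [-1.7  1.3] toolx [-0.0058  0.0023 -1.    ] tooly az 10.21 F [ 1.  -0.9 -7.7] op 0.149
down in tool axes [1.     0.0053 0.0033] q [-0.18  0.11  1.91  0.    1.14 -0.36]
side punch_case 0.87 [0.4868 0.0244 0.0319]
side keeper_mouth 0.97 [0.4143 0.0151 0.1054]
side keeper_mouth 0.19 [0.423  0.0174 0.1046]
side handle_mid 0.92 [0.4874 0.0279 0.1577]
side lid_edge 0.68 [0.421  0.0168 0.1019]
scene punch_case 0.97 [0.4797 0.0296 0.029 ]
scene keeper_mouth 0.8 [0.4144 0.0179 0.1067]
scene keeper_mouth 0.47 [0.4274 0.017  0.1194]
scene handle_mid 0.83 [0.4851 0.0282 0.149 ]
scene handle_mid 0.2 [0.415  0.0225 0.1052]
scene lid_edge 0.67 [0.4163 0.0184 0.0999]
t 20.8 pos [0.4855 0.0318 0.1304] case xy mm [-3.3  1.9] toolx [-0.0101  0.0031 -0.9999] tooly az 10.21 F [-0.3 -0.5 -7.5] op 0.15
down in tool axes [0.9999 0.0094 0.0048] q [-0.18  0.11  1.91  0.    1.13 -0.36]
```

The case lifts as one (7.5 N, keeper rises with the handle). Raising to 10 cm while trimming tilt.

>>> carry_out --motion '[0,-0.2,0.4,-0.012,0,0,1,0,0,0.1,-0.015,0,0,1,0,0,0.1,-0.015,0,0,1,0,0,0,-0.015,0,0,1,0,0,0,-0.01,0,0,1,0,0,0,0,0,0,1,0,0,0,0,0,0,1]'

```text
time_s: 21.5
eef_pos: [0.4852, 0.0318, 0.2027]
eef_rot: [0.543, 0.454, 0.542, -0.453]
wrist_force: [1.2, 0.6, -8.5]
opening: 0.15
```

```bash
python3 -c "
from h import *
st()"
```

```text
t 21.5 pos [0.4852 0.0318 0.2027] case xy mm [-3.5  1.9] toolx [ 0.0025  0.001  -1.    ] tooly az 10.21 F [ 1.2  0.6 -8.5] op 0.15
down in tool axes [ 1.0e+00 -2.6e-03  6.0e-04] q [-0.18  0.01  1.86  0.    1.28 -0.36]
```

```bash
python3 - <<'E'
from h import *
for c in ["side","scene"]:
    T,im,m=snap(c); pts(c,T,["punch_case","keeper_mouth","handle_mid","lid_edge","flux_jar","film_can","bowl"])
    if c=="scene": cv2.imwrite("pics/s9.png",cv2.resize(im[130:330,160:460],None,fx=2.5,fy=2.5))
st()
E
```

```text
side punch_case 0.88 [0.4876 0.0261 0.1028]
side handle_mid 0.81 [0.4844 0.0286 0.2258]
side lid_edge 0.81 [0.421  0.0193 0.1737]
side film_can 0.42 [0.4167 0.0153 0.1758]
side bowl 0.87 [ 0.7553 -0.0571  0.0049]
side bowl 0.4 [0.4843 0.0293 0.2265]
scene punch_case 0.7 [0.4826 0.0282 0.1013]
scene keeper_mouth 0.77 [0.4131 0.0216 0.18  ]
scene handle_mid 0.73 [0.4865 0.0303 0.2199]
scene lid_edge 0.74 [0.3874 0.3071 0.0795]
scene lid_edge 0.72 [0.4159 0.0172 0.1687]
scene flux_jar 0.63 [0.7172 0.0603 0.0059]
scene film_can 0.82 [ 0.3514 -0.3215  0.0046]
scene bowl 0.77 [ 0.7544 -0.0608 -0.0015]
t 22.3 pos [0.4853 0.0318 0.2026] case xy mm [-3.5  1.9] toolx [ 0.0021  0.0011 -1.    ] tooly az 10.21 F [-0.2 -0.4 -8. ] op 0.15
down in tool axes [ 1.0e+00 -2.3e-03  7.0e-04] q [-0.18  0.01  1.86  0.    1.28 -0.36]
```

```bash
python3 -c "
from h import *
print(ctrl.hand_in()); st()"
```

```text
the job is handed in; nothing more can be done
None
the job is handed in; nothing more can be done
```

I shut the lid, slid the bolt into its keeper and lifted the case by the black handle. I handed in at 22.3 s with it still held about 10 cm above the bench.

**Last checks**
- **Height and level:** the TCP held at z 0.2026 for 0.8 s. The underside measured about 0.101–0.103 m up, and the tool was within 0.2° of vertical.
- **Load:** the wrist carried about 8 N, which fits the whole case. The keeper and lid edge rose together with the handle, so the lid is locked.
- **Other things:** the bowl, flux jar and film can were still in place at the end. I did not re-measure the spool, but nothing went near it.

**What disagreed or went wrong**
- **Case moved:** the case slid about 27 mm towards the robot while I pushed the bolt. On the first push the fingers probably met the keeper, so I pushed again from behind the knob.
- **Bolt travel:** the images gave about 21 mm of bolt travel, rather than 25 mm. In the second push, at about 3.8 N against 1.5 N of drag, the bolt did not move relative to the lid and only the case slid. I took that as the end stop.
- **Handle contact:** while I was shutting the lid, the gripper's knuckles appeared to brush the handle, at about 12 N.
- **Last picture:** the picture limit was reached, so I did not view the final image. The last checks rest on the networks' measurements and the arm's readings.

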